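# Close the coolant filter with its keyed lid

### The arm

A 6-joint arm with a two-finger parallel gripper is mounted at the origin on the work surface; the furniture and walls round the work are solid. World frame = base frame: x ahead of the robot, y to its left, z up, the work surface at z = 0. Lengths are in mm, angles in rad, forces in N, time in s.
With the tool pointing down it reaches from about 425 to 925 mm from the base axis. Payload 12.5 kg.
Tool frame: the origin (TCP) lies at the very end of the fingers, on their centre line; the grasp point (between the pads) lies 19 mm behind it (bot.grasp_offset is the distance from the TCP to the grasp point, in mm); z points along the fingers, y is the line along which they close (so a half turn about z gives the same grasp; the last joint's range is limited). The gripper opens to 85 mm and grips with 20 to 120 N. Pads are 22 mm wide; open, the fingers measure 114 mm over their backs; the gripper's body (76 mm by 85 mm) begins 54 mm behind the grasp point. The pads swing forward as they close: fully open they stand 13 mm farther back than shut.
Start: joints at [-1.218, 0.491, 1.559, -0, 1.092, -0.106], TCP at [276.819, -560.371, 231.327] pointing down, gripper open.
Joint ranges: [-3.1, 3.1], [-0.84, 2.19], [0.05, 2.79], [-1.13, 4.28], [0.06, 2.93], [-2.69, 2.69]. Speed limits (rad/s): [2.22, 2.22, 2.79, 3.14, 3.14, 3.14].

### API

Orientations are given as a unit quaternion [w, x, y, z].
In Python, from workcell import bot gives the robot as it stands. The module is installed in compiled form; this text tells all that it offers.
- The arm moves only by the tool play_rows, never from a script. Its argument "targets" is a list of rows, each a list of 7 numbers: the finger opening in m, from 0 to 0.0854, then the shift along the tool's x, y, z in m, then the turn, a rotation vector about the tool's x, y, z in degrees. A call has 1 to 10 rows; each row is the pose to reach, as a shift and turn from the pose commanded when the call began, along the tool's axes at that moment; what a row does not reach only later rows make up. A row lasts 1/8 s, in which the tool goes at most 62.5 mm and 10.7 degrees, less where a joint would pass 70% of its speed; a pose out of reach is approached as far as the arm can. A call with a gripper value outside its range is refused whole. The fingers move at their own pace and stop on an object; "squeeze" is the grip in N (left out, the last holds). Time passes only in rows, so rows that repeat a pose let the fingers close. It gives the time, the measured TCP pose, the force, the opening and the grip force at its end, in the units of the state.
- bot.get_obs(): the state, without advancing time (a new reading comes with each control period).
- bot.grab_frame(name): name is "scene" or "top" or "wrist"; returns (picture, depth): 384x512x3 uint8, blue, green, red; 384x512 float32, mm along the optical axis (not along the pixel's ray), 0 where there is no reading.
- bot.camera_info(name): a dict with "fx", "fy", "cx", "cy" (pixels), "world_from_camera" (4x4, takes a point from camera to world coordinates); the wrist camera has in their place "mount" (4x4, takes a point from camera to tool coordinates, whose origin is the TCP and whose axes are the flange's). Camera axes: x right, y down, z forward; pixel columns grow to the right and rows downward; lengths in mm; the calibration is good to about 2 mm. A picture is of the moment at which its call begins: read the wrist's pose just before it. camera_info takes no time and is no camera call.
- bot.sign_off(): hands the job in; it is judged then, once.
The state is a dict: "time_s": time; "q": joint angles; "dq": joint speeds; "joint_torque": joint torques, N m; "ee_pos": TCP position; "tcp_rot": TCP orientation; "ft_force": force on the tool from outside, world axes, zero at the start; "moment": the same for the moment, N m; "opening": finger opening in mm; "gripper_force": force on a finger pad.
Only numpy, scipy, OpenCV 4.12 (cv2) and the standard library are available. Lean on these libraries where they do the work, as an engineer would, in place of code of your own. Each camera call takes 0.05 s, during which the arm holds its last target. There are 200 camera calls.

### The job

Close the coolant filter housing: draw its lid out from under the low rack by the orange ear, leave it standing flat on the open bench clear of the rack and let go, then take it by the black handle. Set it on the rim of the housing with the orange key at least an eighth of a turn to one side of the notch and turn it on the rim until the key drops into the notch and the lid is fully home, then let go. Do not tip the lid over, and do not shift or knock over anything else on the bench or the rack.

Things in the scene. Friction and masses are not known exactly. Their poses are not given: they have to be found in the camera images.
- lid: loose round lid, about 0.45 kg (all sizes in mm). Origin: centre of the underside of its plug, z up. Black rubber plug, diameter 95 (foot chamfered 3.5), z 0 to 14; aluminium flange, diameter 124, z 14 to 22; bar handle on top; one orange key with a pull ear on its -x side. Starts standing on its plug, the handle under the rack, the ear sticking out of the rack's open front.
- handle (a point): centre of the lid's black bar handle, 52 mm above the lid's origin: bar along the lid's x, 68 long, 16 wide (y), z 44 to 60, on two 14 wide posts at x -27 and +27; grip across the lid's y
- ear (a point): middle of the lid's upstanding orange ear (lid frame x -72, z 40): x -80 to -64, 14 wide (y), top at z 51; grip it across the lid's y, with the fingertips above the flange (top z 22)
- key (a point): on the lid at its orange key, over the rim circle: lid frame x -56, z 14 (level with the flange's underside). The key is 14 wide (y), x -80 to -50, z 6 to 22, so it reaches 8 below the flange and stands out beyond it
- lid_seat (a point): centre of the underside of the lid's flange, 14 mm above the lid's origin; meets rim when the lid is home
- housing: blue upright filter canister fixed to the bench, aluminium rim on top. Origin: centre of its foot on the bench, z up. Height 110, outer diameter 124, bore 100, foot diameter 148; two brass port stubs at + and - y reach 80 from the axis at height 45. One notch through the rim on its -x side. Lid plug and bore have 2.5 play a side.
- rim (a point): centre of the housing's mouth at the height of the rim's top (110 above the bench). With the key off the notch the lid rides up to 8 proud of the rim (tilted about 0.07 rad if let go); with the key in the notch its flange lies flat on the rim
- notch (a point): middle of the notch at the height of the rim's top, 56 mm from the housing's axis; the notch floor and a stripe on the wall below it are orange; it is 19 mm wide and 12 deep, 2.5 play each side of the key
- rack: low grey sheet-steel rack fixed to the bench, 110 deep (x) and 236 wide (y), shelf underside 79 and top 82 above the bench, 3 mm side walls (top z 91), open at the front (-x, towards the robot) and below at the back. Origin: centre, on the bench. Small things lie on its rear half.
- water_a: bystander: clear water bottle, diameter 65, 205 tall; origin at the centre of its foot
- red_cup: bystander: red cup, diameter 87, 112 tall; origin at the centre of its foot
- spray_white: bystander: white spray can, diameter 68, 244 tall; origin at the centre of its foot
- drill_battery: bystander: yellow and black drill battery, 88 (x) x 63 (y) x 58; origin at the centre of its underside
- tape_measure: bystander: yellow tape measure, 36 (x) x 78 (y) x 63; origin at its underside
- dressing_stone: bystander on the rack: grey dressing stone, 26 x 70 x 18; origin at the centre of its underside
- bolt_m16: bystander on the rack: large steel bolt lying down, 29 x 82 x 26; origin at its underside

How it is judged:
By the outcome, as a careful person would: the job done as asked, in the order asked, and still so for the second after the job is handed in, with the robot touching nothing.
It also fails if it takes over 58 s, if anything falls off the work surface, if the arm or the gripper's body presses on something with over 40 N, if the wrist force passes 120 N, or if a joint passes its speed limit or range.

## Working session

There is one attempt and no reset: what is moved stays moved. The work goes in short steps, Python scripts to look and compute and a tool call to move; the robot and the scene stay as the last step left them, time stands still between calls to the robot, and variables do not carry over. Pictures are saved under pics/ and viewed, at most 10 in all, crops included, and the job is handed in when it is done.

Besides the shell and the picture viewer there is one more tool, called after "Request:" as a command line: name --pt "numbers of a row" for each row, then --argument value for the rest. play_rows: Moves the arm, as the interface text tells. Its arguments: {"type":"object","properties":{"targets":{"type":"array"},"squeeze":{"type":"number"}},"required":["targets"]}

```bash
mkdir -p pics; cat > h.py <<'E'
import numpy as np, cv2
from workcell import bot
from scipy.spatial.transform import Rotation as R
def cam(n):
    i=bot.camera_info(n)
    if 'world_from_camera' in i: T=np.array(i['world_from_camera'])
    else:
        o=bot.get_obs(); w,x,y,z=o['tcp_rot']; T=np.eye(4); T[:3,:3]=R.from_quat([x,y,z,w]).as_matrix(); T[:3,3]=o['ee_pos']; T=T@np.array(i['mount'])
    return i,T
def grab(n):
    i,T=cam(n); p,d=bot.grab_frame(n); return p,d,i,T
def cloud(d,i,T):
    v,u=np.mgrid[:d.shape[0],:d.shape[1]]
    P=np.stack([(u-i['cx'])/i['fx']*d,(v-i['cy'])/i['fy']*d,d],-1)
    W=P@T[:3,:3].T+T[:3,3]; W[d<=0]=np.nan; return W
def ray(uv,z,i,T):
    uv=np.atleast_2d(uv).astype(float)
    r=np.c_[(uv[:,0]-i['cx'])/i['fx'],(uv[:,1]-i['cy'])/i['fy'],np.ones(len(uv))]@T[:3,:3].T
    return T[:3,3]+r*((z-T[2,3])/r[:,2])[:,None]
def orange(p):
    h=cv2.cvtColor(p,cv2.COLOR_BGR2HSV); return cv2.inRange(h,(4,150,100),(17,255,255))
E
python3 - <<'E'
from h import *
for n in('top','scene'):
    p,d,i,T=grab(n); cv2.imwrite(f'pics/{n}0.png',p); W=cloud(d,i,T); np.savez(f'{n}0.npz',p=p,d=d,W=W)
    print(n,T[:3,3].round(),T[:3,2].round(2),i['fx'])
    m=orange(p); k,l,s,c=cv2.connectedComponentsWithStats(m)
    for j in range(1,k):
        if s[j,4]>8: print(s[j],c[j].round(1),np.nanmedian(W[l==j],0).round(1),np.nanmin(W[l==j],0).round(),np.nanmax(W[l==j],0).round())
print(bot.get_obs())
E
```

```text
top [ 329.  -40. 1745.] [ 0.1   0.   -0.99] 488.46703229314085
[  76  111   60   86 1691] [109.6 163.8] [570.3 460.7 142.8] [488. 386.  -4.] [768. 624. 192.]
[330 176   8   6  31] [333.5 178.9] [ 552.1 -290.7   48.2] [ 544. -310.    1.] [ 566. -285.   60.]
scene [-1020.   823.  1291.] [ 0.71 -0.42 -0.57] 494.5883542210196
[134 173   5  10  23] [135.7 178.6] [671.1 404.3 179.7] [641. 388. 136.] [761. 413. 198.]
[ 101  176   47   69 1698] [126.4 219.4] [531.4 494.5 105.3] [ 471.  316. -887.] [1922.  600.  196.]
[227 180   3   6  13] [227.8 182.7] [573.1  38.1  86.5] [570.  27.  74.] [585.  44. 102.]
[ 64 263   4   7  15] [ 65.3 266.3] [372.8 765.7 118.4] [364. 762. 108.] [377. 771. 129.]
[ 48 274  14   4  30] [ 54.2 275.3] [450.5 805.9  30.6] [432. 787.  24.] [470. 827.  35.]
{'time_s': 0.1, 'q': array([-1.21762387e+00,  4.91522289e-01,  1.55940290e+00, -2.24698086e-05,
        1.09169960e+00, -1.05600928e-01]), 'dq': array([-0.00079125, -0.00163194, -0.00173732, -0.00145069,  0.00053272,
        0.00060386]), 'joint_torque': array([ 4.61138523e-03, -6.19446516e+01, -2.62029040e+01, -4.08560277e-05,
        2.84700465e-03, -1.50189288e-05]), 'ee_pos': array([ 276.72442303, -560.17189528,  230.76692557]), 'tcp_rot': array([-5.10887103e-04,  9.73804724e-01,  2.27385342e-01, -7.36097185e-05]), 'ft_force': array([ 0.55665271,  0.1381754 , -0.14428916]), 'moment': array([-0.0246179 ,  0.01045589, -0.02080309]), 'gripper_force': 0.0, 'opening': 85.32965983939054}
```

View pics/top0.png

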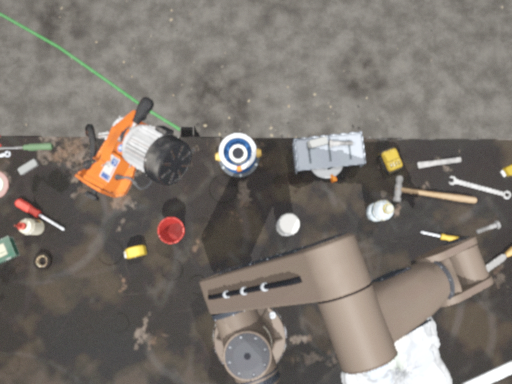

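View pics/scene0.png

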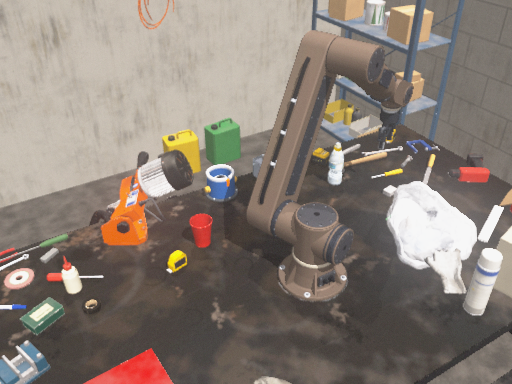

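The top view shows the rack near (330,152), the lid's ear at (333,179) and the housing at (238,155). The two tall white items are at (288,224) and (380,210), with the red cup at (171,230) and the tape measure at (133,252). The scene view shows the housing at (220,180), where something orange at (207,188) may be its notch.

```bash
cat >> h.py <<'E'
def pose():
    o=bot.get_obs(); w,x,y,z=o['tcp_rot']; return np.array(o['ee_pos']),R.from_quat([x,y,z,w]),o
def go(pos,yaw):
    """tool down, tool x at world angle yaw (deg): shift mm in tool axes & rotvec deg"""
    p,r,o=pose()
    t=R.from_euler('z',yaw,degrees=True)*R.from_euler('x',180,degrees=True)
    print('shift m',(r.inv().apply(np.array(pos)-p)/1000).round(4),'rot',np.degrees((r.inv()*t).as_rotvec()).round(2),'n',(np.linalg.norm(np.array(pos)-p)/62.5).round(1))
E
python3 - <<'E'
from h import *
D=np.load('top0.npz');p,W=D['p'],D['W']
def obj(n,u0,v0,u1,v1,zmin):
    w=W[v0:v1,u0:u1]; m=w[...,2]>zmin
    q=w[m]; print(n,len(q),'x',np.percentile(q[:,0],[2,50,98]).round(),'y',np.percentile(q[:,1],[2,50,98]).round(),'z',np.percentile(q[:,2],[50,98]).round())
obj('housing',215,130,263,180,90); obj('rack',288,125,370,180,60); obj('ear',328,174,342,190,30)
obj('white1',272,210,304,240,150); obj('white2',364,198,396,224,100); obj('cup',155,214,188,246,60); obj('yel',380,146,406,174,30);obj('yel2',120,240,150,262,30)
i=bot.camera_info('wrist'); print(np.array(i['mount']).round(3).tolist(),i['fx'],i['cx'],i['cy'])
go([500,-290,330],0)
E
```

```text
housing 432 x [577. 638. 695.] y [-17.  44. 102.] z [109. 117.]
rack 2218 x [585. 644. 701.] y [-387. -272. -158.] z [ 84. 104.]
ear 26 x [544. 552. 565.] y [-300. -293. -285.] z [49. 60.]
white1 371 x [356. 386. 416.] y [-152. -122.  -94.] z [243. 250.]
white2 338 x [408. 436. 467.] y [-467. -432. -412.] z [155. 208.]
cup 234 x [328. 371. 409.] y [222. 286. 305.] z [100. 118.]
yel 391 x [579. 620. 662.] y [-530. -494. -463.] z [50. 65.]
yel2 197 x [273. 294. 314.] y [367. 393. 428.] z [58. 70.]
[[-0.001, -0.96, -0.28, 71.6], [1.0, -0.002, 0.001, -0.402], [-0.001, -0.28, 0.96, -141.599], [0.0, 0.0, 0.0, 1.0]] 279.34883764904504 252.70527858472505 192.41869008418396
shift m [ 0.3198 -0.1435 -0.0991] rot [-6.000e-02  1.000e-02  2.629e+01] n 5.8
```

Request:
play_rows --pt "0.085 0 0 -0.06 0 0 0" --pt "0.085 0 0 -0.1 0 0 5" --pt "0.085 0.06 -0.025 -0.1 0 0 10" --pt "0.085 0.11 -0.05 -0.1 0 0 15" --pt "0.085 0.165 -0.075 -0.1 0 0 20" --pt "0.085 0.22 -0.1 -0.1 0 0 26.3" --pt "0.085 0.27 -0.12 -0.1 0 0 26.3" --pt "0.085 0.32 -0.1435 -0.1 0 0 26.3" --pt "0.085 0.32 -0.1435 -0.1 0 0 26.3" --pt "0.085 0.32 -0.1435 -0.1 0 0 26.3"

```text
time_s: 1.35
ee_pos: [500.0, -290.0, 331.0]
tcp_rot: [-0.0, 1.0, 0.0, -0.0]
ft_force: [-0.0, -0.6, 0.0]
opening: 85.0
gripper_force: 0.0
```

```bash
python3 - <<'E'
from h import *
print(pose()[0],pose()[2]['q'])
p,d,i,T=grab('wrist'); cv2.imwrite('pics/w1.png',p); W=cloud(d,i,T); np.savez('w1.npz',p=p,d=d,W=W,T=T)
m=orange(p); k,l,s,c=cv2.connectedComponentsWithStats(m)
for j in range(1,k):
    if s[j,4]>20: print(s[j],c[j].round(1),np.nanmedian(W[l==j],0).round(1),np.nanpercentile(W[l==j],3,axis=0).round(),np.nanpercentile(W[l==j],97,axis=0).round())
E
```

```text
[ 500.01429097 -290.04597587  331.03750955] [-6.39765005e-01  3.38849376e-01  1.53527110e+00 -3.01101034e-04
  1.26797478e+00  9.30763574e-01]
[  0 106  21   3  37] [  8.9 107.5] [575.7  35.9  83.9] [575.  27.  10.] [578.  79. 103.]
[249 115  13  13  44] [254.6 118.7] [ 561.4 -291.9   21.7] [ 548. -304.   -1.] [ 565. -285.   50.]
```

View pics/w1.png

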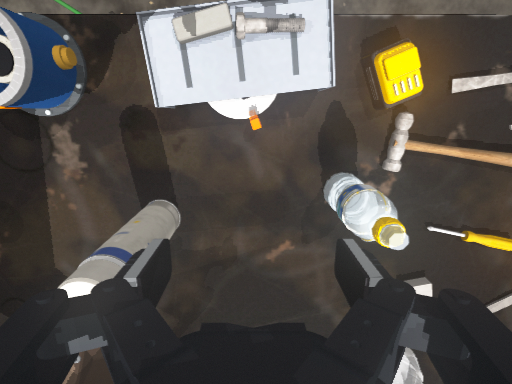

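The wrist view shows the ear at about (255,121) and the lid's flange arc at x 210–277, just outside the rack front. The two bottles stand to either side, and the housing is at the upper left with its notch stripe at the left edge (8,107).

```bash
python3 - <<'E'
from h import *
from scipy.optimize import least_squares
D=np.load('w1.npz');p,W,T=D['p'],D['W'],D['T'];i=bot.camera_info('wrist')
h=cv2.cvtColor(p,cv2.COLOR_BGR2HSV)
m=cv2.inRange(h,(3,110,90),(20,255,255)); m[:, :230]=0;m[:,280:]=0;m[:100]=0;m[140:]=0
# ear
c=max(cv2.findContours(m,0,2)[0],key=cv2.contourArea); r=cv2.minAreaRect(c); print('ear px',r); 
print('box z51',ray(cv2.boxPoints(r),51,i,T).round(1)); 
w=W[m>0]; t=w[w[:,2]>45]; print(len(t), t.mean(0) if len(t) else '')
# flange edge: bright pixels
b=((p.min(2)>150)*255).astype('uint8'); b[:, :200]=0;b[:,285:]=0;b[:96]=0;b[130:]=0
pts=[]
for u in range(205,285):
    if 246<u<264: continue
    v=np.where(b[:,u])[0]
    if len(v) and v.max()>104: pts.append((u,v.max()+.5))
q=ray(pts,22,i,T); 
f=lambda a:np.hypot(q[:,0]-a[0],q[:,1]-a[1])-62
s=least_squares(f,[620,-285],loss='soft_l1'); print('lid c',s.x, 'rms',f(s.x).std(),len(q))
# rack front edge
e=W[60:130,140:340].reshape(-1,3); e=e[(e[:,2]>76)&(e[:,2]<88)]
print('rack', np.percentile(e,[1,50,99],axis=0).round(1))
cv2.imwrite('pics/w1c.png',cv2.resize(p[90:140,200:290],None,fx=8,fy=8,interpolation=cv2.INTER_NEAREST))
E
```

```text
ear px ((254.8000030517578, 121.89999389648438), (14.862703323364258, 9.803058624267578), 71.56504821777344)
box z51 [[ 563.9 -282.7   51. ]
 [ 568.2 -296.3   51. ]
 [ 548.2 -303.3   51. ]
 [ 543.8 -289.6   51. ]]
38 [ 554.63093496 -292.43793685   49.35751459]
lid c [ 621.90821592 -269.77011629] rms 0.32182206852421685 43
rack [[ 581.8 -389.2   79.1]
 [ 612.7 -259.8   81.1]
 [ 634.3 -160.3   84.7]]
```

View pics/w1c.png

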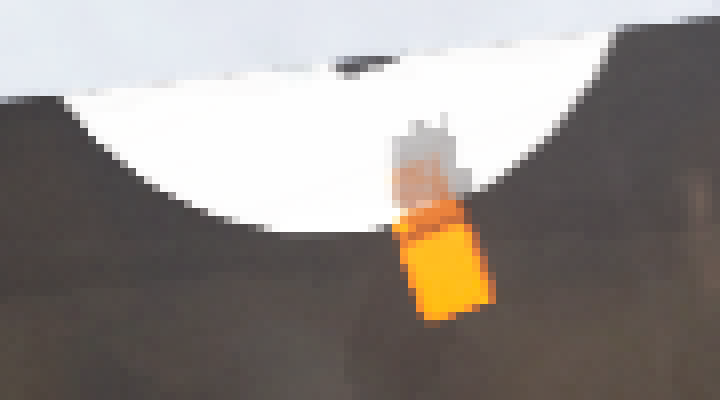

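The enlargement shows the ear's bright top at about (445,265) and the flange arc either side of it. From these, the lid's yaw is about 18.7°, its centre is (622,-270) and the ear is at (554,-293). Next I go above the ear.

```bash
python3 - <<'E'
from h import *
go([550.9,-293.9,130],18.7); go([550.9,-293.9,27],18.7)
D=np.load('w1.npz');i=bot.camera_info('wrist')
print(ray([[141,107],[334,88]],82,i,D['T']))
E
```

```text
shift m [0.0512 0.0033 0.2011] rot [ -0.     0.02 -18.74] n 3.3
shift m [0.0513 0.0033 0.3041] rot [ -0.     0.02 -18.74] n 4.9
[[ 576.70051361 -140.54148317   82.        ]
 [ 600.33225384 -396.68079012   82.        ]]
```

Request:
play_rows --pt "0.045 0.02 0.001 0.06 0 0 -9" --pt "0.045 0.04 0.003 0.12 0 0 -18.74" --pt "0.045 0.0513 0.0033 0.18 0 0 -18.74" --pt "0.045 0.0513 0.0033 0.23 0 0 -18.74" --pt "0.045 0.0513 0.0033 0.26 0 0 -18.74" --pt "0.045 0.0513 0.0033 0.285 0 0 -18.74" --pt "0.045 0.0513 0.0033 0.304 0 0 -18.74" --pt "0.045 0.0513 0.0033 0.304 0 0 -18.74"

```text
time_s: 2.4
ee_pos: [550.7, -293.8, 26.2]
tcp_rot: [-0.001, 0.987, 0.162, -0.001]
ft_force: [0.4, -0.4, -0.3]
opening: 44.8
gripper_force: 0.0
```

```bash
python3 - <<'E'
from h import *
p,d,i,T=grab('wrist'); cv2.imwrite('pics/w2.png',p); print(pose()[0])
E
```

```text
[ 551.21969466 -293.88746461   27.29722466]
```

View pics/w2.png

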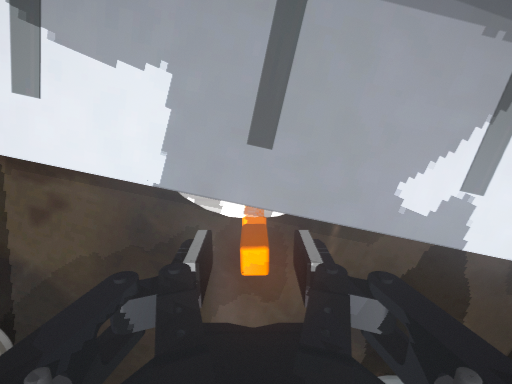

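The ear, at (255,250), lies centred between the open pads, so I close and pull.

Request:
play_rows --pt "0.005 0 0 0 0 0 0" --pt "0.005 0 0 0 0 0 0" --pt "0.005 0 0 0 0 0 0" --pt "0.005 0 0 0 0 0 0" --squeeze 60

```text
time_s: 2.95
ee_pos: [551.8, -293.5, 28.5]
tcp_rot: [0.001, 0.987, 0.163, 0.001]
ft_force: [-1.3, 0.0, 5.3]
opening: 12.8
gripper_force: 59.4
```

Request:
play_rows --pt "0.005 -0.009 -0.003 0 0 0 0" --pt "0.005 -0.0237 -0.008 0 0 0 0" --pt "0.005 -0.0379 -0.0128 0 0 0 0" --pt "0.005 -0.0521 -0.0176 0 0 0 0" --pt "0.005 -0.0663 -0.0224 0 0 0 0" --pt "0.005 -0.0805 -0.0272 0 0 0 0" --pt "0.005 -0.0947 -0.0321 0 0 0 0" --pt "0.005 -0.1136 -0.0385 0 0 0 0" --pt "0.005 -0.1326 -0.0449 0 0 0 0" --pt "0.005 -0.142 -0.048 0 0 0 0"

```text
time_s: 4.2
ee_pos: [401.5, -294.1, 28.3]
tcp_rot: [0.001, 0.987, 0.162, 0.001]
ft_force: [5.4, 0.1, 3.9]
opening: 12.5
gripper_force: 59.4
```

Request:
play_rows --pt "0.03 0 0 0 0 0 0" --pt "0.05 0 0 0 0 0 0" --pt "0.05 0 0 0 0 0 0" --pt "0.05 0 0 -0.02 0 0 0" --pt "0.07 0 0 -0.07 0 0 0" --pt "0.085 0 0 -0.13 0 0 0" --pt "0.085 0 0 -0.19 0 0 0" --pt "0.085 0 0 -0.22 0 0 0" --pt "0.085 0 0 -0.22 0 0 0"

```text
time_s: 5.32
ee_pos: [402.1, -293.7, 249.3]
tcp_rot: [0.002, 0.987, 0.163, 0.001]
ft_force: [0.3, 1.0, -0.4]
opening: 84.8
gripper_force: 0.0
```

```bash
python3 - <<'E'
from h import *
p,d,i,T=grab('wrist'); cv2.imwrite('pics/w3.png',p); W=cloud(d,i,T); np.savez('w3.npz',p=p,d=d,W=W,T=T); print(pose()[0])
q=W.reshape(-1,3); u=np.c_[np.tile(np.arange(512),384),np.repeat(np.arange(384),512)]
near=np.hypot(q[:,0]-472,q[:,1]+270)<90
hz=q[near&(q[:,2]>50)&(q[:,2]<68)]; fl=q[near&(q[:,2]>16)&(q[:,2]<27)]
print('z handle',np.percentile(hz[:,2],[5,50,95]),'flange',np.percentile(fl[:,2],[5,50,95]))
t=hz[hz[:,2]>56]; r=cv2.minAreaRect(t[:,:2].astype('float32')); print('handle',r,len(t),t.mean(0)) 
r=cv2.minEnclosingCircle(fl[:,:2].astype('float32')); print('flange',r)
m=orange(p); w=W[m>0]; w=w[np.hypot(w[:,0]-472,w[:,1]+270)<100]; e=w[w[:,2]>44]; print('ear',e.mean(0),len(e)); f=w[w[:,2]<30]
E
```

```text
[ 401.65399504 -293.28153229  247.58115223]
z handle [50.75639211 58.43735317 60.07081835] flange [19.72262453 21.05020156 22.43167563]
handle ((470.11395263671875, -269.7894287109375), (66.1584701538086, 15.3388671875), 18.711910247802734) 787 [ 471.27169103 -269.82717281   58.56018891]
flange ((469.24078369140625, -270.8185119628906), 63.408267974853516)
ear [ 403.13852626 -293.07657866   49.69063694] 136
```

View pics/w3.png

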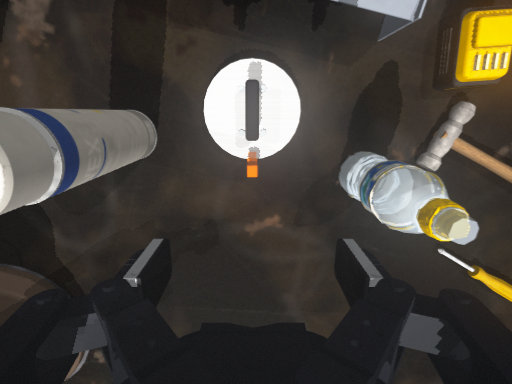

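The lid stands flat at about (470,-270), with the handle bar at (252,110) and the ear at (252,170). It is clear of the rack and both bottles. I look at the housing next, with the hand empty.

```bash
python3 - <<'E'
from h import *
go([570,44,310],0)
E
```

```text
shift m [ 0.2678 -0.2652 -0.0626] rot [ 0.06 -0.04 18.74] n 6.1
```

Request:
play_rows --pt "0.085 0.03 -0.01 -0.05 0 0 5" --pt "0.085 0.08 -0.04 -0.0626 0 0 10" --pt "0.085 0.12 -0.08 -0.0626 0 0 18.7" --pt "0.085 0.16 -0.125 -0.0626 0 0 18.7" --pt "0.085 0.2 -0.17 -0.0626 0 0 18.7" --pt "0.085 0.24 -0.22 -0.0626 0 0 18.7" --pt "0.085 0.2678 -0.2652 -0.0626 0 0 18.7" --pt "0.085 0.2678 -0.2652 -0.0626 0 0 18.7" --pt "0.085 0.2678 -0.2652 -0.0626 0 0 18.7"

```text
time_s: 6.5
ee_pos: [569.8, 43.6, 308.3]
tcp_rot: [0.0, 1.0, 0.001, -0.001]
ft_force: [0.5, 0.3, 0.7]
opening: 84.9
gripper_force: 0.0
```

```bash
python3 - <<'E'
from h import *
from scipy.optimize import least_squares
p,d,i,T=grab('wrist'); cv2.imwrite('pics/w4.png',p); W=cloud(d,i,T); np.savez('w4.npz',p=p,d=d,W=W,T=T); print(pose()[0],pose()[2]['q'])
w=W.copy(); m=(np.hypot(w[...,0]-638,w[...,1]-44)<90)&(w[...,2]>104)&(w[...,2]<116)
q=w[m]; print(len(q),q[:,2].mean())
f=lambda a:np.abs(np.hypot(q[:,0]-a[0],q[:,1]-a[1])-56)
s=least_squares(lambda a:np.maximum(f(a)-6,0),[638,44]);print('rim c',s.x,cv2.minEnclosingCircle(q[:,:2].astype('float32')))
o=orange(p); k,l,st,c=cv2.connectedComponentsWithStats(o)
for j in range(1,k):
    if st[j,4]>10: print(st[j],c[j].round(1),np.nanmedian(W[l==j],0).round(1))
E
```

```text
[569.79902718  43.04119624 308.75376495] [-4.00644440e-02  3.45142659e-01  1.58516542e+00 -2.96039290e-04
  1.21314857e+00  1.53077386e+00]
3212 108.9142558407003
rim c [637.37857947  44.03686531] ((637.3499145507812, 43.93101119995117), 62.32544708251953)
[ 0 60  9 12 47] [ 3.6 65. ] [705.4 408.9   3.4]
[251 156   3  10  17] [251.7 159.5] [583.2  46.   97.2]
[444 250   8   4  16] [447.3 251.6] [ 410.  -288.5   21. ]
[456 259  10  11  41] [460.  264.1] [ 400.5 -289.5   48.7]
```

View pics/w4.png

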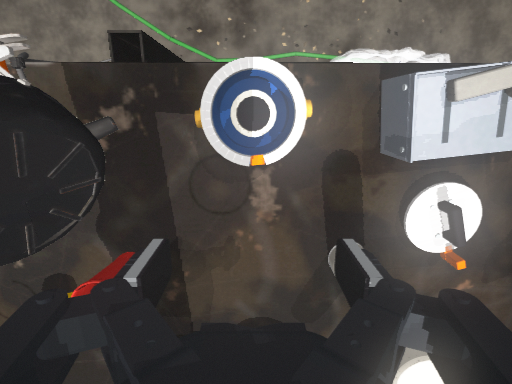

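The housing's mouth is at (254,111), the notch floor at (258,160), and the ports at (199,117) and (308,108). The lid is still upright at the right.

```bash
python3 - <<'E'
from h import *
D=np.load('w4.npz');p,W,T=D['p'],D['W'],D['T'];i=bot.camera_info('wrist')
h=cv2.cvtColor(p,cv2.COLOR_BGR2HSV); m=cv2.inRange(h,(3,110,90),(28,255,255))
k,l,s,c=cv2.connectedComponentsWithStats(m)
C=np.array([637.4,44.0])
for j in range(1,k):
    if s[j,4]>15 and 190<c[j][0]<320 and 90<c[j][1]<175:
        z=98 if c[j][1]>140 else 45
        P=ray(c[j],z,i,T)[0]; v=P[:2]-C; print(s[j],c[j],P,np.hypot(*v),np.degrees(np.arctan2(v[1],v[0])))
# rim gap: angular profile of rim points around centre
q=W.reshape(-1,3);r=np.hypot(q[:,0]-C[0],q[:,1]-C[1]);a=np.degrees(np.arctan2(q[:,1]-C[1],q[:,0]-C[0]))%360
g=q[(r>52)&(r<60)];a=a[(r>52)&(r<60)]
for lo in range(160,200,2):
    z=g[(a>=lo)&(a<lo+2)][:,2]; print(lo,len(z),np.median(z).round() if len(z) else '',end=' | ')
E
```

```text
[306 100   7  18  92] [308.95652174 108.05434783] [644.55708834 -34.26555731  45.        ] 78.59212030781349 -84.77505035143459
[194 108   8  20 102] [197.31372549 118.16666667] [631.01495221 121.35179863  45.        ] 77.61487992624808 94.71881415838982
[250 155  15  11 134] [256.90298507 159.96268657] [581.09736123  38.52314592  98.        ] 56.56839279642423 -174.4440183365899
160 105 390.0 | 162 124 387.0 | 164 224 387.0 | 166 306 389.0 | 168 374 390.0 | 170 460 392.0 | 172 475 392.0 | 174 461 392.0 | 176 458 393.0 | 178 434 393.0 | 180 450 393.0 | 182 451 393.0 | 184 467 393.0 | 186 474 393.0 | 188 436 392.0 | 190 356 390.0 | 192 283 388.0 | 194 199 387.0 | 196 117 388.0 | 198 109 395.0 |
```

```bash
python3 - <<'E'
from h import *
go([470.2,-269.8,310],18.8); go([470.2,-269.8,32],18.8)
E
```

```text
shift m [-0.0996  0.3128 -0.001 ] rot [-1.00e-02  1.10e-01 -1.88e+01] n 5.3
shift m [-0.0991  0.3128  0.277 ] rot [-1.00e-02  1.10e-01 -1.88e+01] n 6.9
```

Request:
play_rows --pt "0.05 -0.018 0.057 0 0 0 -5" --pt "0.05 -0.036 0.114 0 0 0 -10" --pt "0.05 -0.054 0.17 0 0 0 -15" --pt "0.05 -0.072 0.228 0 0 0 -18.8" --pt "0.05 -0.09 0.285 0.02 0 0 -18.8" --pt "0.05 -0.0991 0.3128 0.07 0 0 -18.8" --pt "0.05 -0.0991 0.3128 0.12 0 0 -18.8" --pt "0.05 -0.0991 0.3128 0.17 0 0 -18.8" --pt "0.05 -0.0991 0.3128 0.2 0 0 -18.8" --pt "0.05 -0.0991 0.3128 0.2 0 0 -18.8"

```text
time_s: 7.8
ee_pos: [469.5, -269.6, 108.1]
tcp_rot: [-0.002, 0.987, 0.163, -0.002]
ft_force: [0.6, 0.1, 0.6]
opening: 50.2
gripper_force: 0.0
```

```bash
python3 - <<'E'
from h import *
go([470.2,-269.8,32],18.8)
p,d,i,T=grab('wrist'); W=cloud(d,i,T); q=W.reshape(-1,3); 
t=q[(np.hypot(q[:,0]-470,q[:,1]+270)<45)&(q[:,2]>54)&(q[:,2]<66)]
print(len(t)); 
if len(t)>10: print(cv2.minAreaRect(t[:,:2].astype('float32')))
E
```

```text
shift m [0.0008 0.0007 0.0761] rot [-0.2   0.14 -0.08] n 1.2
1846
((470.78314208984375, -269.7540588378906), (67.68013763427734, 15.913483619689941), 19.03496551513672)
```

Request:
play_rows --pt "0.05 0.0005 0 0.03 0 0 0" --pt "0.05 0.001 0 0.06 0 0 0" --pt "0.05 0.001 0 0.076 0 0 0" --pt "0.05 0.001 0 0.076 0 0 0" --pt "0.008 0.001 0 0.076 0 0 0" --pt "0.008 0.001 0 0.076 0 0 0" --pt "0.008 0.001 0 0.076 0 0 0" --pt "0.008 0.001 0 0.076 0 0 0" --squeeze 70

```text
time_s: 8.85
ee_pos: [472.6, -269.2, 35.1]
tcp_rot: [0.001, 0.987, 0.164, 0.001]
ft_force: [0.1, -0.2, 5.6]
opening: 15.0
gripper_force: 68.4
```

Request:
play_rows --pt "0.008 0 0 -0.02 0 0 0" --pt "0.008 0 0 -0.07 0 0 0" --pt "0.008 0 0 -0.13 0 0 0" --pt "0.008 0 0 -0.19 0 0 0" --pt "0.008 0 0 -0.22 0 0 0" --pt "0.008 0 0 -0.22 0 0 0"

```text
time_s: 9.6
ee_pos: [472.3, -268.9, 255.8]
tcp_rot: [0.002, 0.987, 0.164, 0.001]
ft_force: [0.6, 0.3, -4.9]
opening: 14.9
gripper_force: 69.5
```

```bash
python3 - <<'E'
from h import *
go([637.5,43.9,250],60)
p,r,o=pose(); print(p,o['opening'],o['gripper_force'],o['ft_force'])
q,d,i,T=grab('wrist'); W=cloud(d,i,T)
L=(W-p)@r.as_matrix()   # tool coords
m=orange(q); e=L[(m>0)&(np.abs(L[...,0]+72)<25)&(np.abs(L[...,1])<25)]; print('ear tool',len(e), e.mean(0) if len(e) else '')
s=L[(np.hypot(L[...,0],L[...,1])<70)&(L[...,2]>0)&(L[...,2]<25)&(L[...,0]>15)]
s=s[np.abs(s[:,2]-np.median(s[:,2]))<5]; A=np.c_[s[:,:2],np.ones(len(s))]; print('flange plane z=ax+by+c',np.linalg.lstsq(A,s[:,2],rcond=None)[0],len(s))
E
```

```text
shift m [ 0.2573 -0.2428  0.0056] rot [  0.24  -0.06 -41.17] n 5.7
[ 472.30758729 -268.91922316  255.84571373] 14.850764078451899 69.49858546257019 [ 0.56982108  0.32507798 -4.88372388]
ear tool 0 
flange plane z=ax+by+c [ 7.98850317e-03 -1.95799448e-03  1.38232378e+01] 10841
```

Request:
play_rows --pt "0.008 0.025 -0.022 0 0 0 -4" --pt "0.008 0.065 -0.06 0 0 0 -10" --pt "0.008 0.1 -0.1 0 0 0 -17" --pt "0.008 0.14 -0.135 0 0 0 -25" --pt "0.008 0.18 -0.17 0 0 0 -33" --pt "0.008 0.22 -0.21 0 0 0 -40" --pt "0.008 0.245 -0.235 0.003 0 0 -41.2" --pt "0.008 0.2573 -0.2428 0.0056 0 0 -41.2" --pt "0.008 0.2573 -0.2428 0.0056 0 0 -41.2"

```text
time_s: 10.78
ee_pos: [636.9, 44.1, 246.2]
tcp_rot: [-0.001, 0.866, 0.5, -0.001]
ft_force: [-0.1, 0.1, -5.4]
opening: 14.9
gripper_force: 69.4
```

```bash
python3 - <<'E'
from h import *
from scipy.optimize import least_squares
p,r,o=pose(); print(p,r.as_euler('ZYX',degrees=True),o['q'].round(2),o['ft_force'])
q,d,i,T=grab('wrist'); cv2.imwrite('pics/w5.png',q); W=cloud(d,i,T); L=(W-p)@r.as_matrix()
m=((np.abs(L[...,2]-13.8)<4)&(np.hypot(L[...,0],L[...,1])<72)).astype('uint8')*255
c=max(cv2.findContours(m,0,1)[0],key=cv2.contourArea)[:,0]
# tool-plane rays z=13.8 in tool frame
M=np.array(i['mount']); u=ray(c,13.8,i,M)
u=u[(np.hypot(u[:,0],u[:,1])>57)]
f=lambda a:np.hypot(u[:,0]-a[0],u[:,1]-a[1])-62
s=least_squares(f,[0,0],loss='soft_l1'); print('lid centre in tool',s.x,len(u),f(s.x).std(),u.min(0),u.max(0))
s=least_squares(lambda a:np.hypot(u[:,0]-a[0],u[:,1]-a[1])-a[2],[0,0,62],loss='soft_l1'); print(s.x)
E
```

```text
[636.88321511  44.13308495 246.16537064] [ 6.00507203e+01  9.82817405e-02 -1.79845997e+02] [-0.03  0.5   1.5  -0.    1.14  0.49] [-0.09750806  0.10460353 -5.39129854]
lid centre in tool [-2.63119444 -0.07914084] 370 0.8858124035583699 [-22.65135548 -61.27529552  13.8       ] [60.09927224 61.05924632 13.8       ]
[-1.15301391 -0.07536779 60.74533332]
```

View pics/w5.png

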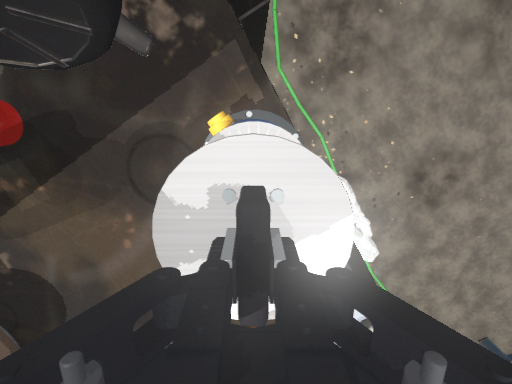

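The held lid is level and centred over the housing, with the rim just visible beyond its top edge at (250,115) and a port at (220,122). I lower it.

```bash
python3 - <<'E'
from h import *
go([638.3,45.3,152],60)
E
```

```text
shift m [0.0026 0.0006 0.0948] rot [-0.11  0.09  0.01] n 1.5
```

Request:
play_rows --pt "0.008 0.001 0.0006 0.03 0 0 0" --pt "0.008 0.002 0.0006 0.06 0 0 0" --pt "0.008 0.0024 0.0006 0.085 0 0 0" --pt "0.008 0.0024 0.0006 0.0945 0 0 0" --pt "0.008 0.0024 0.0006 0.0945 0 0 0"

```text
time_s: 11.45
ee_pos: [638.8, 44.9, 153.8]
tcp_rot: [-0.0, 0.866, 0.5, -0.0]
ft_force: [0.4, -0.2, -4.2]
opening: 14.6
gripper_force: 69.3
```

Request:
play_rows --pt "0.008 0 0 0.002 0 0 0" --pt "0.008 0 0 0.004 0 0 0" --pt "0.008 0 0 0.006 0 0 0" --pt "0.008 0 0 0.007 0 0 0" --pt "0.008 0 0 0.008 0 0 0" --pt "0.008 0 0 0.008 0 0 0"

```text
time_s: 12.2
ee_pos: [638.9, 45.8, 145.7]
tcp_rot: [0.0, 0.866, 0.5, -0.0]
ft_force: [0.4, -0.6, -5.3]
opening: 14.5
gripper_force: 69.4
```

Request:
play_rows --pt "0.008 0 0 0.001 0 0 0" --pt "0.008 0 0 0.002 0 0 0" --pt "0.008 0 0 0.003 0 0 0" --pt "0.008 0 0 0.004 0 0 0" --pt "0.008 0 0 0.004 0 0 0"

```text
time_s: 12.82
ee_pos: [638.9, 45.8, 141.7]
tcp_rot: [0.0, 0.866, 0.5, -0.0]
ft_force: [0.3, 1.5, -4.0]
opening: 15.0
gripper_force: 69.4
```

Request:
play_rows --pt "0.008 0 0 0.001 0 0 0" --pt "0.008 0 0 0.002 0 0 0" --pt "0.008 0 0 0.002 0 0 0"

```text
time_s: 13.2
ee_pos: [638.9, 45.8, 139.7]
tcp_rot: [0.0, 0.866, 0.5, -0.0]
ft_force: [0.2, -0.4, -4.7]
opening: 14.5
gripper_force: 69.4
```

Inside the bore with no side force; expect key contact next.

Request:
play_rows --pt "0.008 0 0 0.001 0 0 0" --pt "0.008 0 0 0.002 0 0 0" --pt "0.008 0 0 0.002 0 0 0"

```text
time_s: 13.58
ee_pos: [639.3, 46.0, 138.5]
tcp_rot: [0.0, 0.866, 0.5, 0.001]
ft_force: [0.2, 3.4, 3.8]
opening: 14.5
gripper_force: 70.7
```

Request:
play_rows --pt "0.008 -0.0001 0.0001 0 0 0 4" --pt "0.008 -0.0003 0.0002 0 0 0 9" --pt "0.008 -0.0005 0.0003 0 0 0 14" --pt "0.008 -0.0006 0.0004 0 0 0 19" --pt "0.008 -0.0008 0.0005 0 0 0 24" --pt "0.008 -0.0009 0.0006 0 0 0 29" --pt "0.008 -0.001 0.0007 0 0 0 34" --pt "0.008 -0.0011 0.0008 0 0 0 39" --pt "0.008 -0.0012 0.0009 0 0 0 44" --pt "0.008 -0.0013 0.001 0 0 0 48"

```text
time_s: 14.82
ee_pos: [639.7, 43.3, 138.4]
tcp_rot: [0.001, 0.995, 0.104, 0.001]
ft_force: [1.1, -2.8, 2.8]
opening: 14.6
gripper_force: 70.5
```

```bash
python3 - <<'E'
from h import *
p,r,o=pose(); print(p,r.as_euler('ZYX',degrees=True),o['ft_force'],o['moment']); go([639.4,44.2,p[2]],5.2)
q,d,i,T=grab('wrist'); W=cloud(d,i,T); L=(W-p)@r.as_matrix()
s=L[(np.hypot(L[...,0],L[...,1])<70)&(L[...,2]>0)&(L[...,2]<25)&(L[...,0]>15)]
s=s[np.abs(s[:,2]-np.median(s[:,2]))<5]; A=np.c_[s[:,:2],np.ones(len(s))]; print(np.linalg.lstsq(A,s[:,2],rcond=None)[0])
m=((np.hypot(L[...,0],L[...,1])<60)&(L[...,2]<-5)&(L[...,2]>-30)&(L[...,0]>13)); h=L[m]; h=h[np.abs(h[:,1])<14]
if len(h)>20: print('bar end dir', len(h), np.polyfit(h[:,0],h[:,1],1))
E
```

```text
[639.65023203  43.26169157 138.35374242] [ 1.19139616e+01 -6.04762840e-02  1.79897881e+02] [ 1.05309085 -2.84105914  2.77056853] [-0.83992571  0.15087692  0.26158396]
shift m [-0.0001 -0.001  -0.    ] rot [ 0.1  -0.07  6.71] n 0.0
[ 2.08437549e-02 -5.92816004e-03  1.38389845e+01]
bar end dir 1545 [ 3.59827243e-04 -5.49951345e-01]
```

Request:
play_rows --pt "0.008 0 -0.0003 0.001 0 0 2" --pt "0.008 0 -0.0005 0.0015 0 0 4" --pt "0.008 0 -0.0008 0.0015 0 0 5.5" --pt "0.008 0 -0.001 0.0015 0 0 6.7" --pt "0.008 0 -0.001 0.0025 0 0 6.7" --pt "0.008 0 -0.001 0.0025 0 0 6.7"

```text
time_s: 15.62
ee_pos: [638.6, 45.2, 134.6]
tcp_rot: [-0.0, 0.999, 0.047, -0.001]
ft_force: [-1.2, -1.1, -4.6]
opening: 14.6
gripper_force: 69.5
```

The force fell away and z dropped to 134.6, so the key is in the notch. I follow it down to the seat.

Request:
play_rows --pt "0.008 0 0 0.001 0 0 0" --pt "0.008 0 0 0.002 0 0 0" --pt "0.008 0 0 0.003 0 0 0" --pt "0.008 0 0 0.003 0 0 0"

```text
time_s: 16.12
ee_pos: [638.9, 45.2, 132.2]
tcp_rot: [0.0, 0.999, 0.046, -0.0]
ft_force: [-0.2, -1.0, -4.0]
opening: 14.9
gripper_force: 69.5
```

Request:
play_rows --pt "0.008 0 0 0.001 0 0 0" --pt "0.008 0 0 0.001 0 0 0"

```text
time_s: 16.38
ee_pos: [639.0, 45.1, 131.3]
tcp_rot: [0.0, 0.999, 0.046, 0.0]
ft_force: [-0.3, -0.7, -4.8]
opening: 14.7
gripper_force: 69.5
```

Request:
play_rows --pt "0.008 0 0 0.001 0 0 0" --pt "0.008 0 0 0.0015 0 0 0" --pt "0.008 0 0 0.0015 0 0 0"

```text
time_s: 16.75
ee_pos: [639.0, 45.1, 131.1]
tcp_rot: [0.0, 0.999, 0.046, 0.001]
ft_force: [-5.6, -2.4, 7.7]
opening: 14.4
gripper_force: 71.4
```

The seat is felt at 131, 8 mm below the rim ride. I release, rise and check.

Request:
play_rows --pt "0.025 0 0 0 0 0 0" --pt "0.05 0 0 0 0 0 0" --pt "0.05 0 0 0 0 0 0" --pt "0.05 0 0 -0.015 0 0 0" --pt "0.05 -0.005 0 -0.06 0 0 0" --pt "0.05 -0.02 0 -0.12 0 0 0" --pt "0.05 -0.05 0 -0.17 0 0 0" --pt "0.05 -0.07 0 -0.18 0 0 0" --pt "0.05 -0.07 0 -0.18 0 0 0"

```text
time_s: 17.88
ee_pos: [568.8, 38.7, 312.1]
tcp_rot: [0.0, 0.999, 0.046, 0.002]
ft_force: [1.5, -0.3, -0.6]
opening: 50.0
gripper_force: 0.0
```

```bash
python3 - <<'E'
from h import *
q,d,i,T=grab('wrist'); W=cloud(d,i,T); cv2.imwrite('pics/w6.png',q)
s=W[(np.hypot(W[...,0]-637.5,W[...,1]-44)<58)&(W[...,2]>112)&(W[...,2]<128)]
A=np.c_[s[:,0]-637.5,s[:,1]-44,np.ones(len(s))];print('flange top',np.linalg.lstsq(A,s[:,2],rcond=None)[0],len(s))
t=W[(np.hypot(W[...,0]-637.5,W[...,1]-44)<50)&(W[...,2]>150)&(W[...,2]<165)];print(cv2.minAreaRect(t[:,:2].astype('float32')),np.median(t[:,2]))
E
```

```text
flange top [ 9.92248128e-04 -1.28856963e-03  1.17070066e+02] 7102
((636.9532470703125, 45.3309326171875), (67.31504821777344, 15.678972244262695), 5.699067115783691) 154.61666500099233
```

View pics/w6.png

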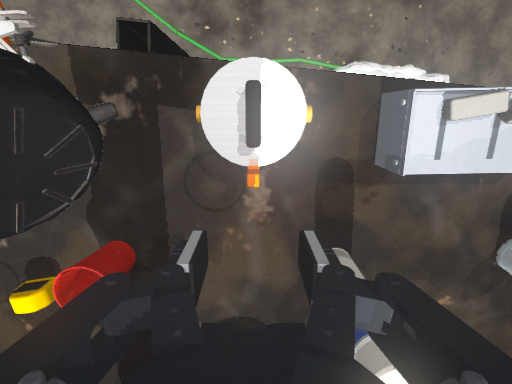

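The lid is flat on the housing: flange top at 117 mm, tilt about 0.001 rad, yaw 5.7°. The key at (253,178) is in the notch, and the cup, tape measure and bottle are where they were. I hand it in.

```bash
python3 -c "
from h import *
print(bot.sign_off())"
```

```text
the job is handed in; nothing more can be done
None
```

The lid is on the housing with the key in the notch, sitting flat and fully home; the gripper has let go, and I handed the job in at about 18 s.

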